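# Tap a taper-shank lapping mandrel home in its spindle

### The job

Take the brass-headed lapping mandrel out of the wooden rack, stand its tapered shank in the socket of the green lapping spindle, and tap or press it straight down until its collar sits fully home on the spindle's nose, so that friction alone holds it when you let go. Leave the dark-headed mandrel, whose shank does not fit, in the rack.

Things in the scene. Friction and masses are not known exactly. Their poses are not given: they have to be found in the camera images.
- brass_mandrel: Mandrel to fit, about 0.14 kg, upright: brass head (26 mm dia., 45 tall, flat top; grip it here) over a steel collar (48 dia., 6 thick) over a 65 mm tapered steel shank, 25 mm dia. under the collar, 14 near its chamfered 9 mm tip. Origin: on the axis at the collar's underside; z up. Collar top at z = 6 mm, head top 51, tip -65. It hangs by its collar, loosely, in either hole of the rack.
- dark_mandrel: Bystander in the rack's other hole: same head, collar and length, but the head is dark steel and the shank a parallel 25 mm cylinder that does not fit the socket. Origin and axes as for the brass one. The rack is a fixed plywood stand, 80 x 210 mm, top 90 mm above the bench; its two 30 mm through holes are 104 mm apart.
- spindle: Fixed lapping spindle: green base 130 x 130 x 52 mm, on it an upright steel nose, 64 mm dia. at its flat-rimmed top, 90 mm above the bench. Origin: centre of the base's underside, straight below the socket; z up. Inside, rings of sprung steel balls at 24 and 54 mm depth grip the tapered shank; their friction holds it once wedged.
- socket_face (a point): Centre of the socket's mouth, level with the top of the nose; z up. The mouth is a cone 40 mm wide, 27 mm wide 16 mm down, that guides the shank. A mandrel let go in it stands with its collar about 15 mm above this point; a downward push rising to 10 to 20 N wedges it the rest of the way, until the collar's underside meets the nose at this height.
Things that resemble listed ones, but are neither listed nor needed, are in the scene too. What is shaped like the brass_mandrel but red is not meant.

How it is judged:
By the outcome, as a careful person would: the job done as asked, in the order asked, and still so for the second after the job is handed in, with the robot touching nothing.
It also fails if it takes over 42 s, if anything falls off the work surface, if the arm or the gripper's body presses on something with over 40 N, if the wrist force passes 120 N, or if a joint passes its speed limit or range.

### The arm

A 6-joint arm with a two-finger parallel gripper is mounted at the origin on a cart in front of the work surface, level with it; the furniture and walls round the work are solid. World frame = base frame: x ahead of the robot, y to its left, z up, the work surface at z = 0. Lengths are in m, angles in rad, forces in N, time in s.
With the tool pointing down it reaches from about 0.35 to 0.775 m from the base axis. Payload 5.5 kg.
Tool frame: the origin (TCP) lies at the very end of the fingers, on their centre line; the grasp point (between the pads) lies 19 mm behind it; z points along the fingers, y is the line along which they close (so a half turn about z gives the same grasp; the last joint's range is limited). The gripper opens to 85 mm and grips with 20 to 120 N. Pads are 22 mm wide; open, the fingers measure 114 mm over their backs; the gripper's body (76 mm by 85 mm) begins 54 mm behind the grasp point. The pads swing forward as they close: fully open they stand 13 mm farther back than shut.
Start: joints at [1.005, 0.313, 0.046, 1.304, 0, 1.431], TCP at [0.238, 0.524, 0.2] pointing down, gripper open.
Joint ranges: [-2.76, 2.76], [-0.86, 1.69], [-1.03, 1.26], [-2.2, 2.34], [-1.47, 1.5], [-3.14, 3.14]. Speed limits (rad/s): [2.57, 2.57, 3.14, 3.14, 3.14, 3.14].

### API

Orientations are given as a unit quaternion [w, x, y, z].
In Python, from workcell import env, imaging, ticket gives the robot as it stands. The module is installed in compiled form; this text tells all that it offers.
- The arm moves only by the tool apply_moves, never from a script. Its argument "rows" is a list of rows, each an object with "xyz": the shift along the tool's x, y, z in mm, a list of three; "turn": the turn, a rotation vector about the tool's x, y, z in rad, a list of three; "grip": the opening, from 0 (shut) to 1 (fully open). A call has 1 to 12 rows; each row is the pose to reach, as a shift and turn from the pose commanded when the call began, along the tool's axes at that moment; what a row does not reach only later rows make up. A row lasts 1/12 s, in which the tool goes at most 41.7 mm and 7.16 degrees, less where a joint would pass 70% of its speed; a pose out of reach is approached as far as the arm can. A call with a gripper value outside its range is refused whole. The fingers move at their own pace and stop on an object; "force" is the grip in N (left out, the last holds). Time passes only in rows, so rows that repeat a pose let the fingers close. It gives the time, the measured TCP pose, the force, the opening and the grip force at its end, in the units of the state.
- env.get_state(): the state, without advancing time (a new reading comes with each control period).
- imaging.read_camera(name): name is "side" or "top"; returns a dict with "color" (480x640x3 uint8, blue, green, red), "z_map" (480x640 float32, m along the optical axis (not along the pixel's ray), 0 where there is no reading), "camera_matrix" (3x3 intrinsics, pixels), "view" (4x4, takes a point from world to camera coordinates). Camera axes: x right, y down, z forward; pixel columns grow to the right and rows downward; lengths in m; the calibration is good to about 2 mm. A picture is of the moment at which its call begins.
- ticket.hand_in(): hands the job in; it is judged then, once.
The state is a dict: "clock": time; "joint_pos": joint angles; "qvel": joint speeds; "tau": joint torques, N m; "tcp_pos": TCP position; "orientation": TCP orientation; "wrist_force": force on the tool from outside, world axes, zero at the start; "ft_torque": the same for the moment, N m; "finger_gap": finger opening in m; "grip_force": force on a finger pad.
Only numpy, scipy, OpenCV 4.12 (cv2) and the standard library are available. Lean on these libraries where they do the work, as an engineer would, in place of code of your own. Each camera call takes 0.05 s, during which the arm holds its last target. There are 200 camera calls.

## Working session

There is one attempt and no reset: what is moved stays moved. The work goes in short steps, Python scripts to look and compute and a tool call to move; the robot and the scene stay as the last step left them, time stands still between calls to the robot, and variables do not carry over. Pictures are saved under pics/ and viewed, at most 10 in all, crops included, and the job is handed in when it is done.

Besides the shell and the picture viewer there is one more tool, called after "Call:" in YAML: its name, and indented under it one key for each argument. apply_moves: Moves the arm, as the interface text tells. Its arguments: {"type":"object","properties":{"rows":{"type":"array"},"force":{"type":"number"}},"required":["rows"]}

```bash
mkdir -p pics; cat > h.py <<'E'
import numpy as np, cv2
from workcell import env, imaging, ticket
def cap(n):
    d=imaging.read_camera(n); np.savez(f'{n}.npz',**d); return d
def world(d):
    K=d['camera_matrix'];z=d['z_map'];v,u=np.mgrid[:480,:640]
    p=np.stack([(u-K[0,2])/K[0,0]*z,(v-K[1,2])/K[1,1]*z,z,np.ones_like(z)],-1)
    w=(p@np.linalg.inv(d['view']).T)[...,:3]; w[z==0]=np.nan; return w
E
python3 - <<'E'
from h import *
for n in('side','top'):
    d=cap(n); cv2.imwrite(f'pics/{n}0.png',d['color']); print(n,np.linalg.inv(d['view'])[:3].round(3).tolist(),d['camera_matrix'][0,0])
s=env.get_state();print(s)
E
```

```text
side [[-0.974, -0.147, 0.175, 0.399], [-0.228, 0.667, -0.709, 0.632], [-0.012, -0.731, -0.683, 0.695]] 440.6421827222208
top [[0.014, -0.998, 0.069, 0.471], [-1.0, -0.013, 0.006, -0.052], [-0.005, -0.069, -0.998, 1.19]] 599.1260594567015
{'clock': 0.1, 'joint_pos': array([ 1.00538127e+00,  3.13967020e-01,  4.51067669e-02,  1.30360726e+00,
       -3.42651068e-05,  1.43121830e+00]), 'qvel': array([-0.00083227, -0.00148095,  0.0027131 ,  0.00028056,  0.00034447,
        0.00225505]), 'tau': array([ 1.83012624e-03, -4.81724596e+01,  2.99244976e+01,  1.27151952e-02,
       -2.06924101e-04, -1.44246292e-05]), 'tcp_pos': array([0.23725703, 0.52321405, 0.19868015]), 'orientation': array([-2.72403293e-04,  2.11313315e-01,  9.77418019e-01, -7.90132260e-04]), 'wrist_force': array([ 0.01133386, -0.2759663 , -0.02357774]), 'ft_torque': array([ 0.01277401, -0.02747092,  0.03229484]), 'grip_force': 0.0, 'finger_gap': 0.08515813584892247}
```

View pics/top0.png

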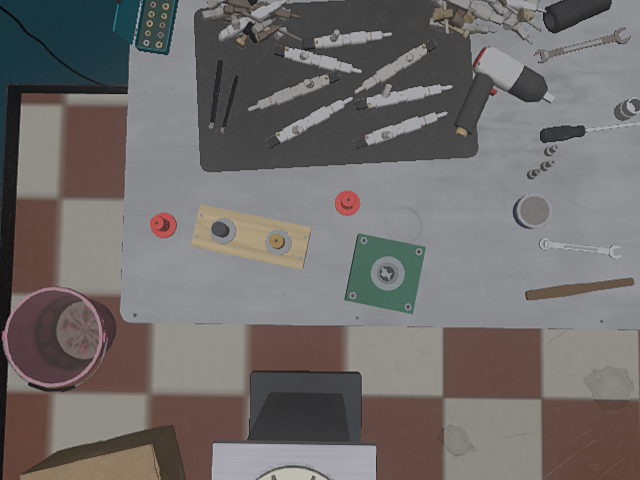

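View pics/side0.png

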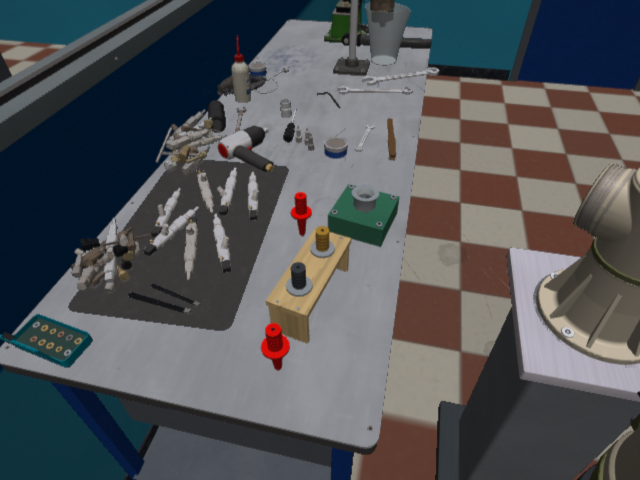

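The top view shows the brass head at (277,241), the dark head at (222,230), the socket at (388,272), and red decoys at (163,225) and (347,203). In the side view the brass head is at (322,238), the dark one at (298,274), and the nose at (366,195).

```bash
cat >> h.py <<'E'
def circ(P):
    A=np.c_[2*P[:,:2],np.ones(len(P))];c=np.linalg.lstsq(A,(P[:,:2]**2).sum(1),rcond=None)[0]
    return c[:2],np.sqrt(c[2]+c[0]**2+c[1]**2)
def blob(d,w,u,v,r,zlo,zhi):
    vv,uu=np.mgrid[:480,:640]; m=((uu-u)**2+(vv-v)**2<r*r)&(w[...,2]>zlo)&(w[...,2]<zhi); P=w[m]
    if len(P)<5: return None
    (cx,cy),rad=cv2.minEnclosingCircle(P[:,:2].astype(np.float32)); ctr=(P[:,:2].max(0)+P[:,:2].min(0))/2
    return len(P),np.r_[cx,cy,rad].round(4),'bbox',ctr.round(4),'z',np.percentile(P[:,2],[5,50,95]).round(4)
E
python3 - <<'E'
from h import *
pts={'top':dict(brass=(277,241),dark=(222,230),sp=(388,272),redL=(163,225),redR=(347,203)),'side':dict(brass=(322,238),dark=(298,274),sp=(366,195),redL=(274,340),redR=(301,208))}
for n in pts:
    d=dict(np.load(n+'.npz'));w=world(d)
    for k,(u,v) in pts[n].items():
        for lo,hi in ((.125,.16),(.082,.105)):
            print(n,k,lo,blob(d,w,u,v,32,lo,hi))
    print('rack top z/bench',n,w[232,205] if n=='top' else w[300,290])
E
```

```text
top brass 0.125 (178, array([0.5374, 0.0309, 0.013 ]), 'bbox', array([0.5372, 0.0309]), 'z', array([0.1366, 0.141 , 0.144 ]))
top brass 0.082 (2315, array([0.5389, 0.0335, 0.0593]), 'bbox', array([0.5378, 0.0334]), 'z', array([0.0869, 0.0905, 0.0968]))
top dark 0.125 (183, array([0.5572, 0.1329, 0.0132]), 'bbox', array([0.557 , 0.1332]), 'z', array([0.1334, 0.1405, 0.1436]))
top dark 0.082 (2234, array([0.5572, 0.1352, 0.0594]), 'bbox', array([0.5571, 0.1338]), 'z', array([0.0868, 0.0905, 0.0971]))
top sp 0.125 None
top sp 0.082 (648, array([ 0.4834, -0.1705,  0.0312]), 'bbox', array([ 0.4836, -0.1704]), 'z', array([0.0839, 0.0897, 0.0929]))
top redL 0.125 None
top redL 0.082 (59, array([0.5598, 0.2189, 0.0336]), 'bbox', array([0.5613, 0.2191]), 'z', array([0.0835, 0.092 , 0.1044]))
top redR 0.125 None
top redR 0.082 (22, array([ 0.6088, -0.0946,  0.0114]), 'bbox', array([ 0.6064, -0.0946]), 'z', array([0.0828, 0.0956, 0.1025]))
rack top z/bench top [0.55330079 0.16577036 0.09240763]
side brass 0.125 (177, array([0.5395, 0.0319, 0.0144]), 'bbox', array([0.5383, 0.0325]), 'z', array([
[... 314 characters left out ...]
32, 0.0988, 0.0787]), 'bbox', array([0.5567, 0.0989]), 'z', array([0.0889, 0.091 , 0.0976]))
side sp 0.125 None
side sp 0.082 (335, array([ 0.4845, -0.1689,  0.0323]), 'bbox', array([ 0.4848, -0.1678]), 'z', array([0.083 , 0.09  , 0.0922]))
side redL 0.125 None
side redL 0.082 (141, array([0.574 , 0.2237, 0.0399]), 'bbox', array([0.569 , 0.2235]), 'z', array([0.0832, 0.0939, 0.1042]))
side redR 0.125 (70, array([0.5416, 0.0314, 0.0132]), 'bbox', array([0.5418, 0.0317]), 'z', array([0.138 , 0.1415, 0.1436]))
side redR 0.082 (146, array([ 0.6   , -0.0407,  0.0571]), 'bbox', array([ 0.5947, -0.044 ]), 'z', array([0.0834, 0.0914, 0.1024]))
rack top z/bench side [0.56544878 0.16737051 0.09168485]
```

```bash
cat >> h.py <<'E'
from scipy.spatial.transform import Rotation as Rot
def togo(t):
    s=env.get_state(); q=s['orientation']; R=Rot.from_quat(q[[1,2,3,0]]).as_matrix()
    x=R[:,0]*[1,1,0];x/=np.linalg.norm(x); F=np.c_[x,np.cross([0,0,-1],x),[0,0,-1]]
    print('shift mm',(F.T@(np.array(t)-s['tcp_pos'])*1e3).round(1),'tcp',s['tcp_pos'].round(4),'F',s['wrist_force'].round(1),'gap',round(s['finger_gap'],4),'tilt',R[:,2].round(3),'t',s['clock'],'\ntool axes',F.T.round(3).tolist())
E
python3 -c "
from h import *
togo([.538,.0317,.2])"
```

```text
shift mm [-476.9 -323.4   -1.3] tcp [0.2373 0.5232 0.1987] F [ 0.  -0.3 -0. ] gap 0.0852 tilt [-0.001 -0.001 -1.   ] t 0.1 
tool axes [[-0.911, 0.413, 0.0], [0.413, 0.911, 0.0], [0.0, 0.0, -1.0]]
```

Call:
apply_moves:
  rows:
    - {"xyz":[-240,-162,0],"turn":[0,0,0],"grip":1}
    - {"xyz":[-240,-162,0],"turn":[0,0,0],"grip":1}
    - {"xyz":[-240,-162,0],"turn":[0,0,0],"grip":1}
    - {"xyz":[-240,-162,0],"turn":[0,0,0],"grip":1}
    - {"xyz":[-477,-323,0],"turn":[0,0,0],"grip":1}
    - {"xyz":[-477,-323,0],"turn":[0,0,0],"grip":1}
    - {"xyz":[-477,-323,0],"turn":[0,0,0],"grip":1}
    - {"xyz":[-477,-323,0],"turn":[0,0,0],"grip":1}
    - {"xyz":[-477,-323,0],"turn":[0,0,0],"grip":1}
    - {"xyz":[-477,-323,0],"turn":[0,0,0],"grip":1}
    - {"xyz":[-477,-323,0],"turn":[0,0,0],"grip":1}
    - {"xyz":[-477,-323,0],"turn":[0,0,0],"grip":1}
  force: 60

```text
clock: 1.1
tcp_pos: [0.4992, 0.0954, 0.1993]
orientation: [-0.0, 0.211, 0.977, 0.0]
wrist_force: [0.9, 0.2, 0.3]
finger_gap: 0.0854
grip_force: 0.0
```

Call:
apply_moves:
  rows:
    - {"xyz":[0,0,0],"turn":[0,0,0],"grip":1}
    - {"xyz":[0,0,0],"turn":[0,0,0],"grip":1}

```text
clock: 1.27
tcp_pos: [0.4994, 0.0952, 0.1988]
orientation: [-0.001, 0.214, 0.977, -0.0]
wrist_force: [0.1, -0.1, 0.7]
finger_gap: 0.0854
grip_force: 0.0
```

```bash
python3 -c "
from h import *
togo([.538,.0317,.2])"
```

```text
shift mm [-61.6 -41.7  -1.2] tcp [0.4994 0.0952 0.1988] F [ 0.1 -0.1  0.7] gap 0.0854 tilt [-0.001  0.    -1.   ] t 1.2667 
tool axes [[-0.909, 0.417, 0.0], [0.417, 0.909, 0.0], [0.0, 0.0, -1.0]]
```

Call:
apply_moves:
  rows:
    - {"xyz":[-31,-21,0],"turn":[0,0,0],"grip":1}
    - {"xyz":[-61.5,-41.7,0],"turn":[0,0,0],"grip":1}
    - {"xyz":[-61.5,-41.7,0],"turn":[0,0,0],"grip":1}
    - {"xyz":[-61.5,-41.7,20],"turn":[0,0,0],"grip":1}
    - {"xyz":[-61.5,-41.7,35],"turn":[0,0,0],"grip":1}
    - {"xyz":[-61.5,-41.7,35],"turn":[0,0,0],"grip":1}
    - {"xyz":[-61.5,-41.7,35],"turn":[0,0,0],"grip":1}

```text
clock: 1.85
tcp_pos: [0.5361, 0.0354, 0.1638]
orientation: [-0.001, 0.211, 0.978, -0.0]
wrist_force: [-0.7, 0.9, -0.0]
finger_gap: 0.0851
grip_force: 0.0
```

```bash
python3 - <<'E'
from h import *
togo([.538,.0317,.104])
d=cap('side'); cv2.imwrite('pics/s1.png',cv2.resize(d['color'][130:330,200:460],None,fx=3,fy=3))
E
```

```text
shift mm [-3.3 -2.6 59.8] tcp [0.5361 0.0354 0.1638] F [-0.7  0.9 -0. ] gap 0.0851 tilt [-0.003  0.001 -1.   ] t 1.85 
tool axes [[-0.911, 0.412, 0.0], [0.412, 0.911, 0.0], [0.0, 0.0, -1.0]]
```

View pics/s1.png

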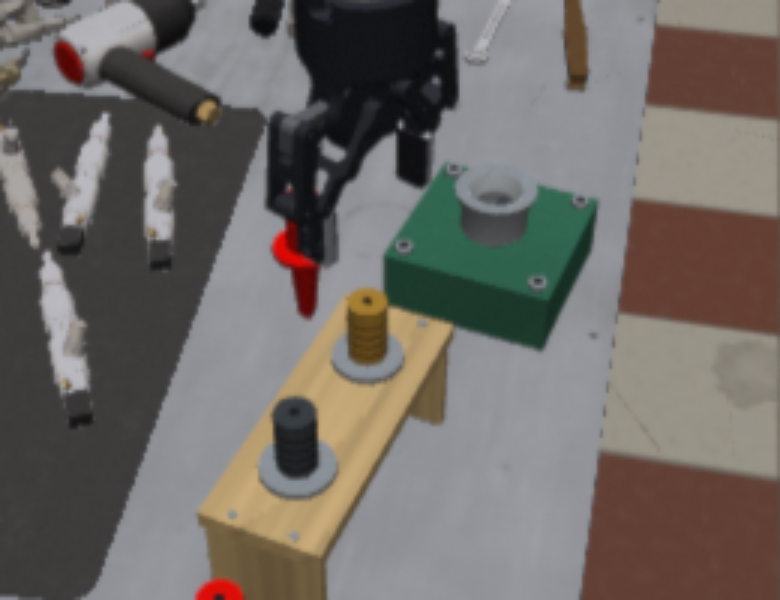

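The crop shows the open fingers at (315,230) and (415,160), straddling the line above the brass head at (367,300). I'll descend part way, let it settle and correct.

Call:
apply_moves:
  rows:
    - {"xyz":[0,0,10],"turn":[0,0,0],"grip":1}
    - {"xyz":[0,0,15],"turn":[0,0,0],"grip":1}
    - {"xyz":[0,0,15],"turn":[0,0,0],"grip":1}
    - {"xyz":[0,0,15],"turn":[0,0,0],"grip":1}

```text
clock: 2.23
tcp_pos: [0.5373, 0.0342, 0.1493]
orientation: [-0.0, 0.211, 0.977, 0.0]
wrist_force: [0.2, -0.1, 0.1]
finger_gap: 0.0857
grip_force: 0.0
```

```bash
python3 - <<'E'
from h import *
togo([.538,.0317,.104])
E
```

```text
shift mm [-1.7 -2.  45.3] tcp [0.5373 0.0342 0.1493] F [ 0.2 -0.1  0.1] gap 0.0857 tilt [-0.001  0.    -1.   ] t 2.2333 
tool axes [[-0.911, 0.413, 0.0], [0.413, 0.911, 0.0], [0.0, 0.0, -1.0]]
```

Call:
apply_moves:
  rows:
    - {"xyz":[-1.7,-2,15],"turn":[0,0,0],"grip":1}
    - {"xyz":[-1.7,-2,30],"turn":[0,0,0],"grip":1}
    - {"xyz":[-1.7,-2,44],"turn":[0,0,0],"grip":1}
    - {"xyz":[-1.7,-2,44],"turn":[0,0,0],"grip":1}
    - {"xyz":[-1.7,-2,44],"turn":[0,0,0],"grip":1}
    - {"xyz":[-1.7,-2,44],"turn":[0,0,0],"grip":1}

```text
clock: 2.73
tcp_pos: [0.5389, 0.0315, 0.1064]
orientation: [0.001, 0.211, 0.977, 0.0]
wrist_force: [-0.2, 0.3, -0.1]
finger_gap: 0.0852
grip_force: 0.0
```

```bash
python3 - <<'E'
from h import *
togo([.538,.0317,.104])
E
```

```text
shift mm [ 0.9 -0.1  2.4] tcp [0.5389 0.0315 0.1064] F [-0.2  0.3 -0.1] gap 0.0852 tilt [ 0.001  0.    -1.   ] t 2.7333 
tool axes [[-0.911, 0.413, -0.0], [0.413, 0.911, 0.0], [0.0, 0.0, -1.0]]
```

Call:
apply_moves:
  rows:
    - {"xyz":[0.8,0,1.5],"turn":[0,0,0],"grip":0.6}
    - {"xyz":[0.8,0,1.5],"turn":[0,0,0],"grip":0}
    - {"xyz":[0.8,0,1.5],"turn":[0,0,0],"grip":0}
    - {"xyz":[0.8,0,1.5],"turn":[0,0,0],"grip":0}
    - {"xyz":[0.8,0,1.5],"turn":[0,0,0],"grip":0}
    - {"xyz":[0.8,0,1.5],"turn":[0,0,0],"grip":0}
    - {"xyz":[0.8,0,1.5],"turn":[0,0,0],"grip":0}
    - {"xyz":[0.8,0,1.5],"turn":[0,0,0],"grip":0}
    - {"xyz":[0.8,0,1.5],"turn":[0,0,0],"grip":0}
  force: 60

```text
clock: 3.48
tcp_pos: [0.5379, 0.0317, 0.1046]
orientation: [0.0, 0.211, 0.977, -0.0]
wrist_force: [-1.4, -1.2, 5.9]
finger_gap: 0.0218
grip_force: 58.7
```

Gap is 21.8 mm on a 26 mm head. I'll lift slowly and inspect.

Call:
apply_moves:
  rows:
    - {"xyz":[0,0,-5],"turn":[0,0,0],"grip":0}
    - {"xyz":[0,0,-15],"turn":[0,0,0],"grip":0}
    - {"xyz":[0,0,-30],"turn":[0,0,0],"grip":0}
    - {"xyz":[0,0,-50],"turn":[0,0,0],"grip":0}
    - {"xyz":[0,0,-70],"turn":[0,0,0],"grip":0}
    - {"xyz":[0,0,-90],"turn":[0,0,0],"grip":0}
    - {"xyz":[0,0,-90],"turn":[0,0,0],"grip":0}
    - {"xyz":[0,0,-90],"turn":[0,0,0],"grip":0}
    - {"xyz":[0,0,-90],"turn":[0,0,0],"grip":0}

```text
clock: 4.23
tcp_pos: [0.5372, 0.0319, 0.1933]
orientation: [-0.0, 0.211, 0.977, 0.0]
wrist_force: [0.1, -1.0, -0.5]
finger_gap: 0.0219
grip_force: 58.9
```

```bash
python3 - <<'E'
from h import *
togo([.484,-.1697,.195])
d=cap('side'); cv2.imwrite('pics/s2.png',cv2.resize(d['color'][100:300,200:460],None,fx=3,fy=3))
E
```

```text
shift mm [ -34.8 -205.6   -1.7] tcp [0.5372 0.0319 0.1933] F [ 0.1 -1.  -0.5] gap 0.0219 tilt [-0.001  0.    -1.   ] t 4.2333 
tool axes [[-0.911, 0.413, 0.0], [0.413, 0.911, 0.0], [0.0, 0.0, -1.0]]
```

View pics/s2.png

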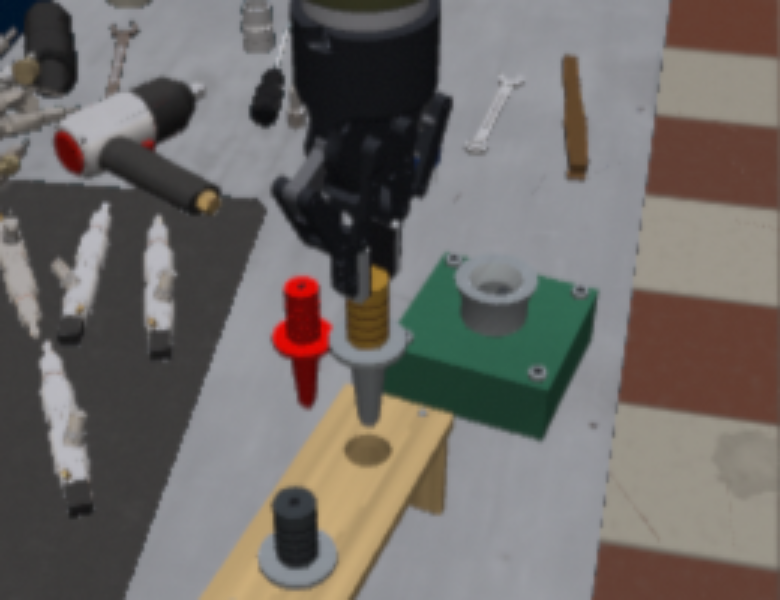

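The crop shows the mandrel hanging free over its empty hole: fingertips at (355,295) and (385,265), collar at (370,340), tip at (368,425). I'll measure its tilt and offset.

```bash
python3 - <<'E'
from h import *
d=dict(np.load('side.npz'));w=world(d);c=d['color'].astype(int)
hsv=cv2.cvtColor(d['color'],cv2.COLOR_BGR2HSV)
r=np.zeros((480,640),bool); r[180:245,300:345]=1
near=r&(np.hypot(w[...,0]-.537,w[...,1]-.032)<.035)&(w[...,2]>.098)
br=near&(hsv[...,1]>150)
print('brass z',np.percentile(w[br][:,2],[2,50,98]).round(4), 'n',br.sum())
# fit circles per height slice with known radius
from scipy.optimize import least_squares
cam=np.linalg.inv(d['view'])[:3,3]
def fit(P,R): 
    s=least_squares(lambda c:np.hypot(P[:,0]-c[0],P[:,1]-c[1])-R,P[:,:2].mean(0)+0.01*((P.mean(0)-cam)/np.linalg.norm(P.mean(0)-cam))[:2]);return s.x.round(4),round(float(np.std(s.fun)),4)
for lo in np.arange(.11,.25,.01):
    m=near&(w[...,2]>=lo)&(w[...,2]<lo+.01); P=w[m]
    print(round(lo,3),m.sum(), 'brass',br[m].sum(), P.mean(0).round(4) if len(P) else '', fit(P[:, :],.013) if br[m].sum()>20 else '')
    if len(P): print('   xrange',P[:,0].min().round(4),P[:,0].max().round(4),'y',P[:,1].min().round(4),P[:,1].max().round(4))
E
```

```text
brass z [0.1902 0.2108 0.2313] n 237
0.11 6 brass 0 [0.5374 0.0359 0.1178] 
   xrange 0.5343 0.5417 y 0.0338 0.0382
0.12 26 brass 0 [0.5365 0.0363 0.1252] 
   xrange 0.5304 0.544 y 0.0319 0.0405
0.13 30 brass 0 [0.5365 0.0371 0.1353] 
   xrange 0.5295 0.5455 y 0.0292 0.0399
0.14 32 brass 0 [0.5365 0.038  0.1451] 
   xrange 0.529 0.5452 y 0.0289 0.041
0.15 39 brass 0 [0.5364 0.0389 0.1549] 
   xrange 0.528 0.5474 y 0.0328 0.042
0.16 31 brass 0 [0.5362 0.0397 0.1637] 
   xrange 0.5281 0.5467 y 0.0347 0.0433
0.17 6 brass 0 [0.5343 0.0493 0.1791] 
   xrange 0.5163 0.5527 y 0.0393 0.0534
0.18 260 brass 4 [0.5357 0.0402 0.185 ] 
   xrange 0.5145 0.5611 y 0.0111 0.056
0.19 67 brass 55 [0.5356 0.0404 0.195 ] (array([0.5385, 0.0307]), 0.0008)
   xrange 0.5254 0.5498 y 0.0292 0.0451
0.2 64 brass 54 [0.5365 0.0407 0.2052] (array([0.5383, 0.0308]), 0.0009)
   xrange 0.5252 0.5498 y 0.0302 0.0465
0.21 68 brass 58 [0.5357 0.0409 0.2152] (array([0.5384, 0.031 ]), 0.0008)
   xrange 0.5253 0.5496 y 0.03 0.0459
0.22 56 brass 34 [0.5328 0.0391 0.2261] (array([0.5402, 0.0339]), 0.0026)
   xrange 0.5224 0.5532 y 0.0213 0.0524
0.23 118 brass 32 [0.5349 0.0372 0.2347] (array([0.5389, 0.0371]), 0.0038)
   xrange 0.522 0.5545 y 0.019 0.0568
0.24 109 brass 0 [0.5362 0.0386 0.2452] 
   xrange 0.521 0.5545 y 0.0186 0.0584
0.25 75 brass 0 [0.5387 0.047  0.2541] 
   xrange 0.5212 0.5543 y 0.0197 0.0585
```

The mandrel hangs vertical, with its axis at (0.538, 0.031), its collar top at z 0.185 and its tip about 0.114. I'll carry it over the socket.

Call:
apply_moves:
  rows:
    - {"xyz":[0,0,-10],"turn":[0,0,0],"grip":0}
    - {"xyz":[-3,-20,-12],"turn":[0,0,0],"grip":0}
    - {"xyz":[-9,-50,-12],"turn":[0,0,0],"grip":0}
    - {"xyz":[-14,-85,-12],"turn":[0,0,0],"grip":0}
    - {"xyz":[-20,-120,-12],"turn":[0,0,0],"grip":0}
    - {"xyz":[-25,-155,-12],"turn":[0,0,0],"grip":0}
    - {"xyz":[-31,-185,-12],"turn":[0,0,0],"grip":0}
    - {"xyz":[-33.6,-205,-12],"turn":[0,0,0],"grip":0}
    - {"xyz":[-33.6,-205,-12],"turn":[0,0,0],"grip":0}
    - {"xyz":[-33.6,-205,-5],"turn":[0,0,0],"grip":0}
    - {"xyz":[-33.6,-205,-5],"turn":[0,0,0],"grip":0}
    - {"xyz":[-33.6,-205,-5],"turn":[0,0,0],"grip":0}
  force: 100

```text
clock: 5.28
tcp_pos: [0.4831, -0.1676, 0.1982]
orientation: [-0.001, 0.211, 0.978, 0.0]
wrist_force: [0.6, -0.1, -1.0]
finger_gap: 0.0195
grip_force: 98.3
```

```bash
python3 - <<'E'
from h import *
togo([.4832,-.1686,.105])
d=cap('side'); w=world(d)
cv2.imwrite('pics/s3.png',cv2.resize(d['color'][70:270,260:480],None,fx=3,fy=3))
from scipy.optimize import least_squares
hsv=cv2.cvtColor(d['color'],cv2.COLOR_BGR2HSV)
near=np.hypot(w[...,0]-.484,w[...,1]+.169)<.04
def fit(P,R): 
    s=least_squares(lambda c:np.hypot(P[:,0]-c[0],P[:,1]-c[1])-R,P[:,:2].mean(0)+[0.002,-.01]);return s.x.round(4),round(float(np.std(s.fun)),4)
for lo in np.arange(.19,.24,.01):
    m=near&(hsv[...,1]>150)&(w[...,2]>=lo)&(w[...,2]<lo+.01);P=w[m]
    if len(P)>20: print(round(lo,2),len(P),fit(P,.013))
m=near&(w[...,2]>.07)&(w[...,2]<.086);P=w[m];print('z',P[:,2].mean(),len(P))
m=near&(w[...,2]>.087)&(w[...,2]<.094);P=w[m]
print('rim',cv2.minEnclosingCircle(P[:,:2].astype(np.float32)))
d=cap('top');w=world(d)
near=np.hypot(w[...,0]-.484,w[...,1]+.169)<.04
m=near&(w[...,2]>.087)&(w[...,2]<.094);P=w[m]
print('rim top',len(P))
E
```

```text
shift mm [-0.5 -0.9 93.2] tcp [ 0.4831 -0.1676  0.1982] F [ 0.6 -0.1 -1. ] gap 0.0195 tilt [-0.002  0.001 -1.   ] t 5.2833 
tool axes [[-0.911, 0.412, 0.0], [0.412, 0.911, 0.0], [0.0, 0.0, -1.0]]
0.19 22 (array([ 0.4847, -0.1687]), 0.0013)
0.2 47 (array([ 0.4842, -0.1682]), 0.0013)
0.21 42 (array([ 0.4846, -0.1682]), 0.0013)
0.22 38 (array([ 0.4849, -0.1677]), 0.0012)
0.23 27 (array([ 0.4874, -0.1651]), 0.002)
z 0.07828380752128307 188
rim ((0.48552802205085754, -0.16972112655639648), 0.031879447400569916)
rim top 74
```

View pics/s3.png

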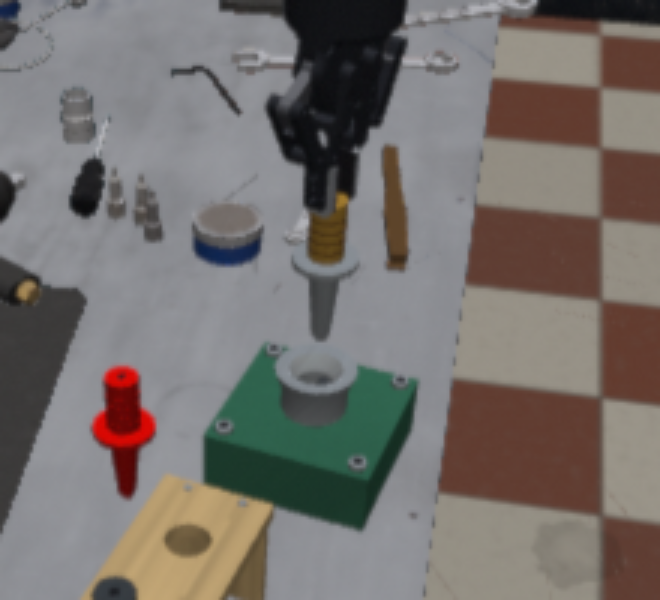

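The crop shows the mandrel upright at (320,290), above the socket mouth at (316,372), offset about 1.5 mm. Correcting that and lowering into the mouth.

Call:
apply_moves:
  rows:
    - {"xyz":[-1,-1,0],"turn":[0,0,0],"grip":0}
    - {"xyz":[-1,-1,15],"turn":[0,0,0],"grip":0}
    - {"xyz":[-1,-1,25],"turn":[0,0,0],"grip":0}
    - {"xyz":[-1,-1,35],"turn":[0,0,0],"grip":0}
    - {"xyz":[-1,-1,45],"turn":[0,0,0],"grip":0}
    - {"xyz":[-1,-1,55],"turn":[0,0,0],"grip":0}
    - {"xyz":[-1,-1,65],"turn":[0,0,0],"grip":0}
    - {"xyz":[-1,-1,70],"turn":[0,0,0],"grip":0}
    - {"xyz":[-1,-1,70],"turn":[0,0,0],"grip":0}
    - {"xyz":[-1,-1,70],"turn":[0,0,0],"grip":0}

```text
clock: 6.22
tcp_pos: [0.4838, -0.1698, 0.1286]
orientation: [-0.0, 0.211, 0.977, 0.0]
wrist_force: [0.6, 1.2, -1.5]
finger_gap: 0.0198
grip_force: 98.2
```

Call:
apply_moves:
  rows:
    - {"xyz":[0,0,3],"turn":[0,0,0],"grip":0}
    - {"xyz":[0,0,6],"turn":[0,0,0],"grip":0}
    - {"xyz":[0,0,9],"turn":[0,0,0],"grip":0}
    - {"xyz":[0,0,12],"turn":[0,0,0],"grip":0}
    - {"xyz":[0,0,12],"turn":[0,0,0],"grip":0}
    - {"xyz":[0,0,12],"turn":[0,0,0],"grip":0}

```text
clock: 6.72
tcp_pos: [0.484, -0.17, 0.1168]
orientation: [-0.0, 0.211, 0.977, 0.0]
wrist_force: [0.0, 0.8, -1.5]
finger_gap: 0.02
grip_force: 98.2
```

Call:
apply_moves:
  rows:
    - {"xyz":[0,0,1],"turn":[0,0,0],"grip":0}
    - {"xyz":[0,0,2],"turn":[0,0,0],"grip":0}
    - {"xyz":[0,0,3],"turn":[0,0,0],"grip":0}
    - {"xyz":[0,0,4],"turn":[0,0,0],"grip":0}
    - {"xyz":[0,0,5],"turn":[0,0,0],"grip":0}
    - {"xyz":[0,0,5],"turn":[0,0,0],"grip":0}

```text
clock: 7.22
tcp_pos: [0.4857, -0.1708, 0.114]
orientation: [0.002, 0.211, 0.977, -0.0]
wrist_force: [-0.1, 1.8, 10.3]
finger_gap: 0.0195
grip_force: 100.0
```

Call:
apply_moves:
  rows:
    - {"xyz":[0,0,1],"turn":[0,0,0],"grip":0}
    - {"xyz":[0,0,2],"turn":[0,0,0],"grip":0}
    - {"xyz":[0,0,3],"turn":[0,0,0],"grip":0}
    - {"xyz":[0,0,4],"turn":[0,0,0],"grip":0}
    - {"xyz":[0,0,4],"turn":[0,0,0],"grip":0}

```text
clock: 7.63
tcp_pos: [0.4869, -0.1714, 0.1112]
orientation: [0.004, 0.211, 0.977, -0.001]
wrist_force: [0.0, 0.8, 14.3]
finger_gap: 0.0195
grip_force: 100.7
```

```bash
python3 - <<'E'
from h import *
togo([.4842,-.1700,.1045])
print(env.get_state()['ft_torque'])
d=cap('side'); w=world(d)
from scipy.optimize import least_squares
hsv=cv2.cvtColor(d['color'],cv2.COLOR_BGR2HSV)
near=np.hypot(w[...,0]-.484,w[...,1]+.169)<.045
def fit(P,R): 
    s=least_squares(lambda c:np.hypot(P[:,0]-c[0],P[:,1]-c[1])-R,P[:,:2].mean(0)+[0.002,-.01]);return s.x.round(4),round(float(np.std(s.fun)),4)
for lo in np.arange(.09,.17,.01):
    m=near&(hsv[...,1]>150)&(w[...,2]>=lo)&(w[...,2]<lo+.01);P=w[m]
    if len(P)>20: print(round(lo,2),len(P),fit(P,.013))
cv2.imwrite('pics/s4.png',cv2.resize(d['color'][110:260,290:440],None,fx=4,fy=4,interpolation=cv2.INTER_CUBIC))
E
```

```text
shift mm [3.  0.1 6.7] tcp [ 0.4869 -0.1714  0.1112] F [ 0.   0.8 14.3] gap 0.0195 tilt [ 0.007 -0.003 -1.   ] t 7.6333 
tool axes [[-0.911, 0.413, -0.0], [0.413, 0.911, 0.0], [0.0, 0.0, -1.0]]
[ 0.53713675 -0.14186741 -0.00411736]
0.11 36 (array([ 0.4867, -0.1714]), 0.0015)
0.12 34 (array([ 0.4878, -0.1715]), 0.001)
0.13 32 (array([ 0.4877, -0.1715]), 0.0014)
0.14 24 (array([ 0.4907, -0.1689]), 0.0018)
```

View pics/s4.png

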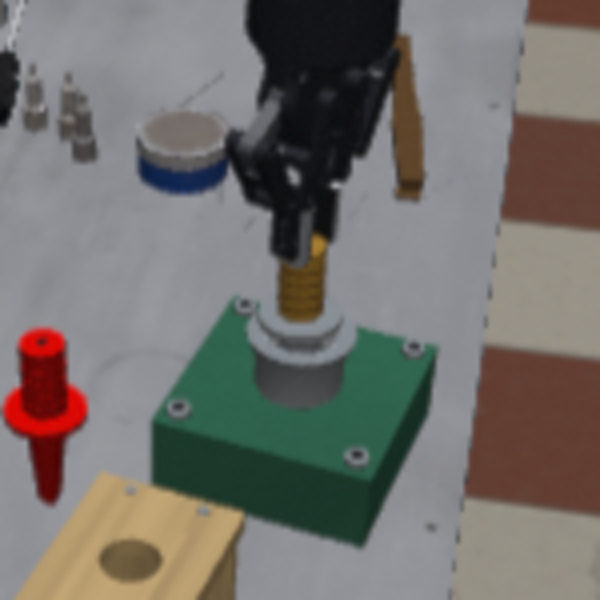

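The crop shows the collar at (300,310), about 7 mm above the rim at (300,340). The tool has drifted 2–3 mm in +x with a slight tilt, from arm compliance under load. I'll counter both while pressing on.

Call:
apply_moves:
  rows:
    - {"xyz":[1,0,0],"turn":[0,0.005,0],"grip":0}
    - {"xyz":[2,0,0],"turn":[0,0.01,0],"grip":0}
    - {"xyz":[2,0,1],"turn":[0,0.01,0],"grip":0}
    - {"xyz":[2,0,2],"turn":[0,0.01,0],"grip":0}
    - {"xyz":[2,0,3],"turn":[0,0.01,0],"grip":0}
    - {"xyz":[2,0,3],"turn":[0,0.01,0],"grip":0}

```text
clock: 8.18
tcp_pos: [0.4858, -0.1709, 0.1089]
orientation: [-0.0, 0.211, 0.977, 0.0]
wrist_force: [0.5, 2.0, 17.2]
finger_gap: 0.0197
grip_force: 101.1
```

```bash
python3 - <<'E'
from h import *
togo([.485,-.1700,.1045])
print(env.get_state()['ft_torque'])
E
```

```text
shift mm [1.1 0.5 4.4] tcp [ 0.4858 -0.1709  0.1089] F [ 0.5  2.  17.2] gap 0.0197 tilt [-0.001  0.    -1.   ] t 8.1833 
tool axes [[-0.911, 0.413, 0.0], [0.413, 0.911, 0.0], [0.0, 0.0, -1.0]]
[ 0.61584398 -0.25702005 -0.04853801]
```

Call:
apply_moves:
  rows:
    - {"xyz":[0.5,0,1],"turn":[0,0.002,0],"grip":0}
    - {"xyz":[1,0,2],"turn":[0,0.004,0],"grip":0}
    - {"xyz":[1,0,3],"turn":[0,0.004,0],"grip":0}
    - {"xyz":[1,0,4],"turn":[0,0.004,0],"grip":0}
    - {"xyz":[1,0,4],"turn":[0,0.004,0],"grip":0}

```text
clock: 8.6
tcp_pos: [0.4854, -0.1711, 0.1056]
orientation: [-0.002, 0.211, 0.977, -0.0]
wrist_force: [0.5, 1.9, 20.0]
finger_gap: 0.0199
grip_force: 101.5
```

```bash
python3 - <<'E'
from h import *
togo([.485,-.1700,.1045])
E
```

```text
shift mm [0.8 0.8 1.1] tcp [ 0.4854 -0.1711  0.1056] F [ 0.5  1.9 20. ] gap 0.0199 tilt [-0.003  0.001 -1.   ] t 8.6 
tool axes [[-0.911, 0.413, 0.0], [0.413, 0.911, 0.0], [0.0, 0.0, -1.0]]
```

Call:
apply_moves:
  rows:
    - {"xyz":[0.5,0.5,1],"turn":[0,-0.003,0],"grip":0}
    - {"xyz":[0.5,0.5,2],"turn":[0,-0.003,0],"grip":0}
    - {"xyz":[0.5,0.5,3],"turn":[0,-0.003,0],"grip":0}
    - {"xyz":[0.5,0.5,3],"turn":[0,-0.003,0],"grip":0}

```text
clock: 8.93
tcp_pos: [0.4854, -0.1709, 0.1048]
orientation: [0.001, 0.211, 0.977, -0.001]
wrist_force: [-4.0, 1.9, 35.5]
finger_gap: 0.0198
grip_force: 103.9
```

```bash
python3 - <<'E'
from h import *
togo([.485,-.1700,.1045])
E
```

```text
shift mm [0.8 0.7 0.3] tcp [ 0.4854 -0.1709  0.1048] F [-4.   1.9 35.5] gap 0.0198 tilt [ 0.001 -0.002 -1.   ] t 8.9333 
tool axes [[-0.911, 0.413, -0.0], [0.413, 0.911, 0.0], [0.0, 0.0, -1.0]]
```

Force jumped to 35 N, so the collar is likely seated. I'll relieve part of it and check with depth before releasing.

Call:
apply_moves:
  rows:
    - {"xyz":[0,0,-2],"turn":[0,0,0],"grip":0}
    - {"xyz":[0,0,-3],"turn":[0,0,0],"grip":0}
    - {"xyz":[0,0,-3],"turn":[0,0,0],"grip":0}

```text
clock: 9.18
tcp_pos: [0.4846, -0.1704, 0.1049]
orientation: [-0.001, 0.211, 0.977, -0.0]
wrist_force: [1.3, -0.6, 17.1]
finger_gap: 0.0193
grip_force: 101.0
```

```bash
cat >> h.py <<'E'
def seat(d):
    w=world(d);r=np.hypot(w[...,0]-.485,w[...,1]+.170); z=w[...,2]
    for a,b in((.015,.023),(.026,.031)):
        P=w[(r>a)&(r<b)&(z>.08)&(z<.112)]; print(a,len(P),np.percentile(P[:,2],[10,50,90]).round(4),'plane slope',np.linalg.lstsq(np.c_[P[:,:2]-[.485,-.17],np.ones(len(P))],P[:,2],rcond=None)[0].round(4))
E
python3 - <<'E'
from h import *
togo([.485,-.1700,.1045])
d=cap('side');seat(d)
cv2.imwrite('pics/s5.png',cv2.resize(d['color'][150:230,320:420],None,fx=6,fy=6,interpolation=cv2.INTER_CUBIC))
E
```

```text
shift mm [-0.2  0.6  0.4] tcp [ 0.4846 -0.1704  0.1049] F [ 1.3 -0.6 17.1] gap 0.0193 tilt [-0.002 -0.    -1.   ] t 9.1833 
tool axes [[-0.911, 0.413, 0.0], [0.413, 0.911, 0.0], [0.0, 0.0, -1.0]]
0.015 120 [0.0913 0.0963 0.0981] plane slope [ 0.0054 -0.1097  0.0965]
0.026 114 [0.082  0.0896 0.0915] plane slope [ 0.0105 -0.1062  0.0899]
```

View pics/s5.png

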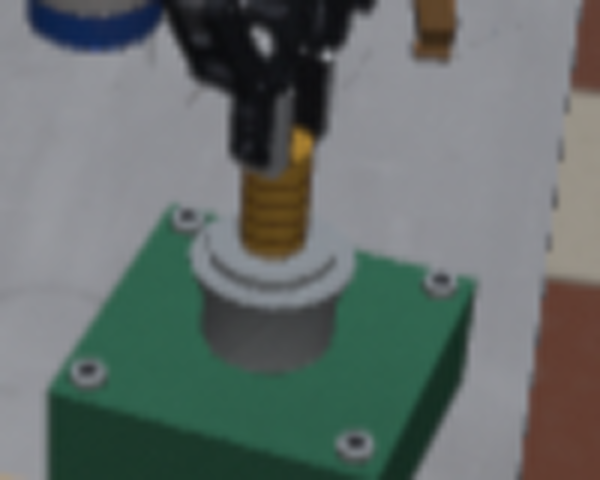

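The collar at (272,250) lies on the rim. Depth agrees: collar top 0.0963, rim 0.0897. Relieving the rest, releasing and retreating.

Call:
apply_moves:
  rows:
    - {"xyz":[0,0,-2],"turn":[0,0,0],"grip":0}
    - {"xyz":[0,0,-2],"turn":[0,0,0],"grip":0.3}
    - {"xyz":[0,0,-2],"turn":[0,0,0],"grip":1}
    - {"xyz":[0,0,-2],"turn":[0,0,0],"grip":1}
    - {"xyz":[0,0,-2],"turn":[0,0,0],"grip":1}
    - {"xyz":[0,0,-2],"turn":[0,0,0],"grip":1}
    - {"xyz":[0,0,-2],"turn":[0,0,0],"grip":1}
    - {"xyz":[0,0,-2],"turn":[0,0,0],"grip":1}

```text
clock: 9.9
tcp_pos: [0.4807, -0.1681, 0.1026]
orientation: [-0.006, 0.211, 0.977, 0.001]
wrist_force: [-0.3, -0.2, -0.3]
finger_gap: 0.0855
grip_force: 0.0
```

Call:
apply_moves:
  rows:
    - {"xyz":[0,0,-10],"turn":[0,0,0],"grip":1}
    - {"xyz":[0,0,-30],"turn":[0,0,0],"grip":1}
    - {"xyz":[0,0,-60],"turn":[0,0,0],"grip":1}
    - {"xyz":[0,0,-90],"turn":[0,0,0],"grip":1}
    - {"xyz":[0,0,-110],"turn":[0,0,0],"grip":1}
    - {"xyz":[0,0,-110],"turn":[0,0,0],"grip":1}
    - {"xyz":[0,0,-110],"turn":[0,0,0],"grip":1}
    - {"xyz":[0,0,-110],"turn":[0,0,0],"grip":1}

```text
clock: 10.57
tcp_pos: [0.4819, -0.1685, 0.2128]
orientation: [-0.006, 0.211, 0.977, 0.001]
wrist_force: [-0.4, -0.3, -0.4]
finger_gap: 0.0852
grip_force: 0.0
```

```bash
python3 - <<'E'
from h import *
togo([.485,-.1700,.1045])
d=cap('side');seat(d);w=world(d)
print(blob(d,w,350,185,45,.125,.16))
cv2.imwrite('pics/s6.png',cv2.resize(d['color'][110:310,250:450],None,fx=3,fy=3,interpolation=cv2.INTER_CUBIC))
E
```

```text
shift mm [ -3.4  -0.  108.3] tcp [ 0.4819 -0.1685  0.2128] F [-0.4 -0.3 -0.4] gap 0.0852 tilt [-0.01   0.005 -1.   ] t 10.5667 
tool axes [[-0.911, 0.413, 0.0], [0.413, 0.911, 0.0], [0.0, 0.0, -1.0]]
0.015 109 [0.0928 0.0977 0.099 ] plane slope [-0.0102 -0.0794  0.0977]
0.026 121 [0.0832 0.09   0.092 ] plane slope [ 0.0219 -0.0858  0.0901]
(136, array([ 0.4834, -0.168 ,  0.0143]), 'bbox', array([ 0.484 , -0.1677]), 'z', array([0.1279, 0.1408, 0.1441]))
```

View pics/s6.png

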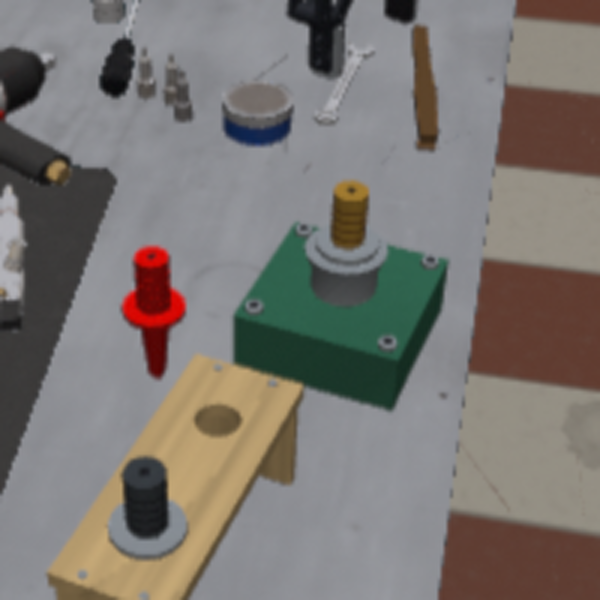

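It stands upright at (350,215) with the dark mandrel still racked, but the collar reads about 1 mm higher than before release. I'll compare it against the dark mandrel over several frames.

```bash
cat >> h.py <<'E'
def compare(N=6):
    A={k:[] for k in('bh','bc','rim','dh','dc','rack')}
    for i in range(N):
        d=imaging.read_camera('side');w=world(d);z=w[...,2]
        rb=np.hypot(w[...,0]-.4845,w[...,1]+.169);rd=np.hypot(w[...,0]-.558,w[...,1]-.1334);rk=np.hypot(w[...,0]-.5385,w[...,1]-.0315)
        for k,m in(('bh',(rb<.009)&(z>.13)&(z<.15)),('bc',(rb>.016)&(rb<.0225)&(z>.092)&(z<.103)),('rim',(rb>.027)&(rb<.031)&(z>.086)&(z<.094)),('dh',(rd<.009)&(z>.13)&(z<.15)),('dc',(rd>.016)&(rd<.0225)&(z>.092)&(z<.103)),('rack',(rk>.02)&(rk<.03)&(z>.086)&(z<.094))):
            A[k]+=list(z[m])
    for k in A: print(k,len(A[k]),np.median(A[k]).round(4),np.mean(A[k]).round(4))
E
python3 -c "
from h import *
compare()"
```

```text
bh 189 0.1432 0.1429
bc 521 0.0977 0.0974
rim 472 0.0904 0.0901
dh 374 0.1416 0.1416
dc 904 0.0966 0.0966
rack 1734 0.0907 0.0907
```

The brass mandrel is about 1.4 mm short of home, so I'll press straight down on its flat head with the fingers shut.

Call:
apply_moves:
  rows:
    - {"xyz":[-3.2,0,0],"turn":[0,-0.011,0],"grip":0}
    - {"xyz":[-3.2,0,0],"turn":[0,-0.011,0],"grip":0}
    - {"xyz":[-3.2,0,0],"turn":[0,-0.011,0],"grip":0}
    - {"xyz":[-3.2,0,0],"turn":[0,-0.011,0],"grip":0}
    - {"xyz":[-3.2,0,0],"turn":[0,-0.011,0],"grip":0}
    - {"xyz":[-3.2,0,20],"turn":[0,-0.011,0],"grip":0}
    - {"xyz":[-3.2,0,40],"turn":[0,-0.011,0],"grip":0}
    - {"xyz":[-3.2,0,55],"turn":[0,-0.011,0],"grip":0}
    - {"xyz":[-3.2,0,60],"turn":[0,-0.011,0],"grip":0}
    - {"xyz":[-3.2,0,60],"turn":[0,-0.011,0],"grip":0}
    - {"xyz":[-3.2,0,60],"turn":[0,-0.011,0],"grip":0}

```text
clock: 11.83
tcp_pos: [0.4846, -0.1698, 0.1534]
orientation: [0.0, 0.211, 0.977, 0.0]
wrist_force: [0.2, -0.7, 0.1]
finger_gap: 0.0
grip_force: 0.0
```

```bash
python3 -c "
from h import *
togo([.4848,-.1698,.142])"
```

```text
shift mm [-0.2  0.1 11.4] tcp [ 0.4846 -0.1698  0.1534] F [ 0.2 -0.7  0.1] gap 0.0 tilt [ 0.  0. -1.] t 11.8333 
tool axes [[-0.911, 0.413, -0.0], [0.413, 0.911, 0.0], [0.0, 0.0, -1.0]]
```

Call:
apply_moves:
  rows:
    - {"xyz":[0,0,4],"turn":[0,0,0],"grip":0}
    - {"xyz":[0,0,8],"turn":[0,0,0],"grip":0}
    - {"xyz":[0,0,10],"turn":[0,0,0],"grip":0}
    - {"xyz":[0,0,12],"turn":[0,0,0],"grip":0}
    - {"xyz":[0,0,14],"turn":[0,0,0],"grip":0}
    - {"xyz":[0,0,14],"turn":[0,0,0],"grip":0}

```text
clock: 12.33
tcp_pos: [0.4842, -0.1696, 0.1386]
orientation: [-0.0, 0.211, 0.977, 0.0]
wrist_force: [0.9, 0.0, -0.2]
finger_gap: -0.0001
grip_force: 0.0
```

Call:
apply_moves:
  rows:
    - {"xyz":[0,0,1],"turn":[0,0,0],"grip":0}
    - {"xyz":[0,0,2],"turn":[0,0,0],"grip":0}
    - {"xyz":[0,0,3],"turn":[0,0,0],"grip":0}
    - {"xyz":[0,0,3],"turn":[0,0,0],"grip":0}

```text
clock: 12.67
tcp_pos: [0.4843, -0.1697, 0.1358]
orientation: [-0.0, 0.211, 0.977, 0.0]
wrist_force: [-0.3, 0.1, -0.3]
finger_gap: 0.0003
grip_force: 0.0
```

```bash
python3 - <<'E'
from h import *
togo([.4848,-.1698,.142])
d=cap('side')
cv2.imwrite('pics/s7.png',cv2.resize(d['color'][130:230,310:410],None,fx=6,fy=6,interpolation=cv2.INTER_CUBIC))
E
```

```text
shift mm [-0.5  0.1 -6.2] tcp [ 0.4843 -0.1697  0.1358] F [-0.3  0.1 -0.3] gap 0.0003 tilt [-0.  0. -1.] t 12.6667 
tool axes [[-0.911, 0.413, 0.0], [0.413, 0.911, 0.0], [0.0, 0.0, -1.0]]
```

View pics/s7.png

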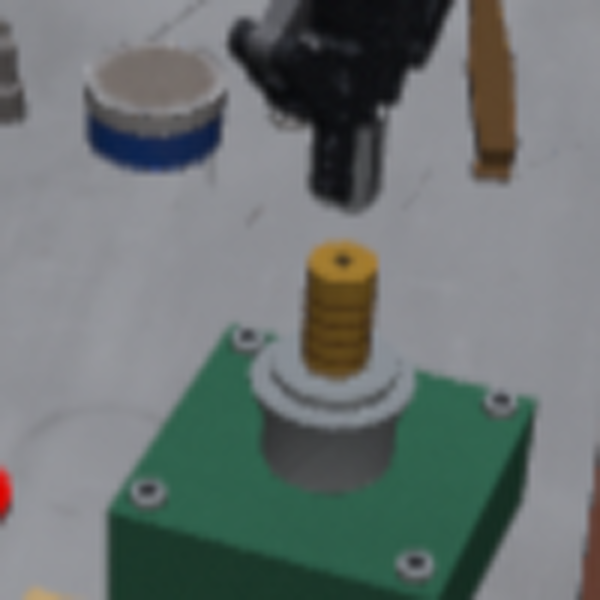

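The fingertips at (345,205) are still about 20 mm above the head top at (343,260), so the real fingertip sits behind the reported TCP. I'll go on down with force checks.

Call:
apply_moves:
  rows:
    - {"xyz":[-0.4,0,4],"turn":[0,0,0],"grip":0}
    - {"xyz":[-0.4,0,8],"turn":[0,0,0],"grip":0}
    - {"xyz":[-0.4,0,10],"turn":[0,0,0],"grip":0}
    - {"xyz":[-0.4,0,12],"turn":[0,0,0],"grip":0}
    - {"xyz":[-0.4,0,13],"turn":[0,0,0],"grip":0}
    - {"xyz":[-0.4,0,13],"turn":[0,0,0],"grip":0}

```text
clock: 13.22
tcp_pos: [0.4846, -0.1698, 0.1226]
orientation: [-0.0, 0.211, 0.977, 0.0]
wrist_force: [-0.1, -0.7, 0.5]
finger_gap: 0.0002
grip_force: 0.0
```

Call:
apply_moves:
  rows:
    - {"xyz":[0,0,1],"turn":[0,0,0],"grip":0}
    - {"xyz":[0,0,2],"turn":[0,0,0],"grip":0}
    - {"xyz":[0,0,3],"turn":[0,0,0],"grip":0}
    - {"xyz":[0,0,4],"turn":[0,0,0],"grip":0}
    - {"xyz":[0,0,5],"turn":[0,0,0],"grip":0}
    - {"xyz":[0,0,5],"turn":[0,0,0],"grip":0}

```text
clock: 13.72
tcp_pos: [0.4847, -0.1698, 0.1177]
orientation: [-0.0, 0.211, 0.977, 0.0]
wrist_force: [0.5, 0.4, -0.1]
finger_gap: 0.0001
grip_force: 0.0
```

Call:
apply_moves:
  rows:
    - {"xyz":[0,0,1],"turn":[0,0,0],"grip":0}
    - {"xyz":[0,0,2],"turn":[0,0,0],"grip":0}
    - {"xyz":[0,0,3],"turn":[0,0,0],"grip":0}
    - {"xyz":[0,0,4],"turn":[0,0,0],"grip":0}
    - {"xyz":[0,0,5],"turn":[0,0,0],"grip":0}
    - {"xyz":[0,0,5],"turn":[0,0,0],"grip":0}

```text
clock: 14.22
tcp_pos: [0.4847, -0.1698, 0.1127]
orientation: [-0.0, 0.211, 0.977, 0.0]
wrist_force: [-0.2, 0.1, 0.2]
finger_gap: -0.0002
grip_force: 0.0
```

```bash
python3 - <<'E'
from h import *
togo([.4848,-.1698,.142])
d=cap('side');w=world(d)
# column profile through head axis: z and brightness
hsv=cv2.cvtColor(d['color'],cv2.COLOR_BGR2HSV)
m=(np.hypot(w[...,0]-.4845,w[...,1]+.169)<.03)
b=m&(hsv[...,1]>150)&(hsv[...,0]<30);k=m&(hsv[...,2]<70)&(w[...,2]>.11)
print('brass z',np.percentile(w[b][:,2],[1,50,99]).round(4),'dark lowest',np.sort(w[k][:,2])[:8].round(4),w[k].mean(0))
E
```

```text
shift mm [ -0.1   0.1 -29.3] tcp [ 0.4847 -0.1698  0.1127] F [-0.2  0.1  0.2] gap -0.0002 tilt [-0.  0. -1.] t 14.2167 
tool axes [[-0.911, 0.413, 0.0], [0.413, 0.911, 0.0], [0.0, 0.0, -1.0]]
brass z [0.1034 0.1262 0.1444] dark lowest [0.1524 0.1525 0.1531 0.1538 0.1538 0.1546 0.1553 0.1561] [ 0.4794643  -0.1582304   0.22350349]
```

Call:
apply_moves:
  rows:
    - {"xyz":[0,0,1],"turn":[0,0,0],"grip":0}
    - {"xyz":[0,0,2],"turn":[0,0,0],"grip":0}
    - {"xyz":[0,0,3],"turn":[0,0,0],"grip":0}
    - {"xyz":[0,0,4],"turn":[0,0,0],"grip":0}
    - {"xyz":[0,0,5],"turn":[0,0,0],"grip":0}
    - {"xyz":[0,0,5],"turn":[0,0,0],"grip":0}

```text
clock: 14.77
tcp_pos: [0.4863, -0.1706, 0.11]
orientation: [0.002, 0.211, 0.977, -0.001]
wrist_force: [-1.0, 0.3, 10.1]
finger_gap: 0.0003
grip_force: 5.3
```

Contact at reported TCP z of about 0.111. Pressing on, countering the drift as before.

Call:
apply_moves:
  rows:
    - {"xyz":[1,0,1],"turn":[0,0.005,0],"grip":0}
    - {"xyz":[1.5,0,2],"turn":[0,0.006,0],"grip":0}
    - {"xyz":[1.8,0,3],"turn":[0,0.007,0],"grip":0}
    - {"xyz":[1.8,0,3],"turn":[0,0.007,0],"grip":0}

```text
clock: 15.1
tcp_pos: [0.4861, -0.1707, 0.1092]
orientation: [0.001, 0.211, 0.977, -0.0]
wrist_force: [-2.7, 0.9, 22.0]
finger_gap: -0.0001
grip_force: 11.0
```

```bash
python3 -c "
from h import *
togo([.4848,-.1698,.110])"
```

```text
shift mm [ 1.6  0.3 -0.8] tcp [ 0.4861 -0.1707  0.1092] F [-2.7  0.9 22. ] gap -0.0001 tilt [ 0.001 -0.001 -1.   ] t 15.1 
tool axes [[-0.911, 0.413, -0.0], [0.413, 0.911, 0.0], [0.0, 0.0, -1.0]]
```

Call:
apply_moves:
  rows:
    - {"xyz":[0.6,0,1],"turn":[0,0.002,0],"grip":0}
    - {"xyz":[1,0,2],"turn":[0,0.003,0],"grip":0}
    - {"xyz":[1.2,0,3],"turn":[0,0.004,0],"grip":0}
    - {"xyz":[1.2,0,3],"turn":[0,0.004,0],"grip":0}

```text
clock: 15.43
tcp_pos: [0.4861, -0.1708, 0.1091]
orientation: [0.001, 0.211, 0.977, -0.001]
wrist_force: [-5.8, 3.0, 38.4]
finger_gap: -0.0004
grip_force: 19.3
```

```bash
python3 -c "
from h import *
togo([.4848,-.1698,.110])
compare()"
```

```text
shift mm [ 1.6  0.4 -0.9] tcp [ 0.4861 -0.1708  0.1091] F [-5.8  3.  38.4] gap -0.0004 tilt [ 0.001 -0.001 -1.   ] t 15.4333 
tool axes [[-0.911, 0.413, -0.0], [0.413, 0.911, 0.0], [0.0, 0.0, -1.0]]
bh 117 0.1432 0.1436
bc 510 0.0966 0.0964
rim 468 0.0903 0.0901
dh 373 0.1417 0.1417
dc 898 0.0965 0.0965
rack 1719 0.0907 0.0907
```

The collar now reads 6.3 mm above the rim and z has stopped moving between 22 and 38 N, so it is home. Retreating straight up, then re-measuring.

Call:
apply_moves:
  rows:
    - {"xyz":[-1,0,-3],"turn":[0,-0.003,0],"grip":0}
    - {"xyz":[-2,0,-6],"turn":[0,-0.006,0],"grip":0}
    - {"xyz":[-3,0,-9],"turn":[0,-0.01,0],"grip":0}
    - {"xyz":[-3,0,-13],"turn":[0,-0.011,0],"grip":0}
    - {"xyz":[-3,0,-30],"turn":[0,-0.011,0],"grip":0}
    - {"xyz":[-3,0,-60],"turn":[0,-0.011,0],"grip":0}
    - {"xyz":[-3,0,-90],"turn":[0,-0.011,0],"grip":0}
    - {"xyz":[-3,0,-110],"turn":[0,-0.011,0],"grip":0}
    - {"xyz":[-3,0,-110],"turn":[0,-0.011,0],"grip":0}
    - {"xyz":[-3,0,-110],"turn":[0,-0.011,0],"grip":0}

```text
clock: 16.57
tcp_pos: [0.4864, -0.1707, 0.2125]
orientation: [0.001, 0.211, 0.977, -0.0]
wrist_force: [-0.1, 0.1, -0.6]
finger_gap: 0.0001
grip_force: 0.0
```

```bash
python3 - <<'E'
from h import *
compare(8)
d=cap('side')
cv2.imwrite('pics/s8.png',cv2.resize(d['color'][130:230,310:410],None,fx=6,fy=6,interpolation=cv2.INTER_CUBIC))
E
```

```text
bh 265 0.1419 0.1417
bc 677 0.0969 0.0966
rim 642 0.0903 0.0901
dh 498 0.1417 0.1417
dc 1205 0.0966 0.0966
rack 2278 0.0907 0.0907
```

View pics/s8.png

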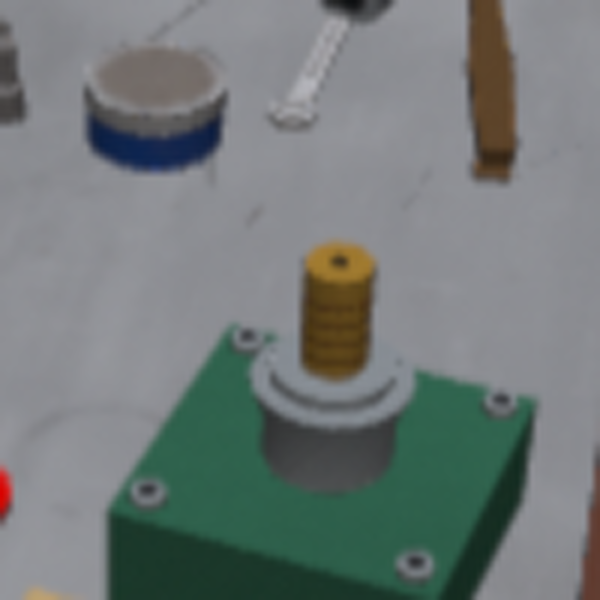

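The mandrel stands upright at (338,310). Its head top is at 0.1419 and collar top at 0.0969, matching the fully seated dark one (0.1417 and 0.0966) within noise. Handing in.

```bash
python3 -c "
from workcell import ticket
print(ticket.hand_in())"
```

```text
the job is handed in; nothing more can be done
None
```

The job is handed in: the brass mandrel is pressed home in the green spindle and was still seated after I let go. By depth camera its collar is down on the nose to within about 0.5 mm; the dark mandrel is still in the rack, and the arm is clear.

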